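# Unlock the medicine box and hold the key turned

### The job

Take the red-headed key from the key stand and ease it fully home in the lock of the white medicine box: the pins are sticky, so wiggle it past them rather than forcing it. Then turn it clockwise a full quarter to draw the bolt; the lock springs back when let go, so finish while still gripping the key, fully home and turned, so that I can lift the lid. Leave the other keys in the stand, and don't shift the glass or the dropper bottle.

Things in the scene. Friction and masses are not known exactly. Their poses are not given: they have to be found in the camera images.
- red_key_head (a point): centre of the red plastic head of the key to use: 30 mm wide (x axis) x 9 mm thick (y axis: pinch it across this) x 34 mm tall (z axis, up; blade along -z). Below it a steel collar, 20 x 9 x 6 mm; its underside, the stop, is 23 mm below this point. Same either way round (half a turn about z). 30 g. Starts blade down in one of the stand's slots, collar on the stand's top
- red_key_tip (a point): tip of the red key's blade, on its axis, 53 mm below the head's centre. The blade is 30 mm long below the collar, 10.5 mm wide (x axis) and 3.6 mm thick (y axis); its last 4 mm taper to a point
- blue_key_head (a point): centre of the blue head of another key of the same shape; it stays in its slot
- yellow_key_head (a point): centre of the yellow head of another key of the same shape; it stays in its slot
- stand_top (a point): centre of the top face, 50 mm above the worktop, of the fixed oak key stand, a block 46 mm (x) x 170 mm (y). Three slots at y = -55, 0 and 55 mm, each 5.2 mm (x) x 12.2 mm (y), 38 mm deep; a key stands in each, head 6 to 40 mm above this face
- keyway (a point): centre of the keyhole's mouth in the brass plug's top, 91 mm above the worktop; z up. The slot is 12.1 mm long (x axis) x 5.0 mm (y axis), 35 mm deep; this point turns with the plug. A red ring round it, 43 mm across, is as high. The key goes straight down, its x axis along the slot's, either way round; fully home, its collar rests on the plug and its head's centre is 23 mm above this point
- lock_pins (a point): middle of the three sticky sprung pins in the slot, 15 mm below its mouth (hidden). They lie 9, 15 and 21 mm down, at the +x, -x, +x end of the slot, 3 mm in the blade's way. A straight push jams (35 to 70 N); pressing down lightly (5 to 20 N) while moving the key 1 to 2.5 mm to and fro along the slot's x axis works it past them; ease off when it stops yielding
- medicine_box: the fixed white steel box, 210 mm wide (y) x 170 mm deep (x) x 85 mm high, origin centre of its underside, front to -x; the lock's axis is at x = -55 mm, y = 0. A green cross and a bail handle are on the lid; the handle, 91 mm up, begins 55 mm behind the lock's axis
- lock_plug (a joint): turn of the plug, rad: 0 locked, grows clockwise seen from above, stop at 1.62; turn it only when the key is fully home. A spring brings it back (0.025 N m at 0, 0.08 N m at a quarter). With the play of the blade in the slot the key itself turns 0.1 to 0.25 rad further than the plug
- lock_bolt (a joint): draw of the bolt, m: 0 locked, 0.007 per rad of the plug; at 0.0082 it is clear of the lid's keeper, at a quarter turn 0.011
- glass_mid (a point): middle of a clear drinking glass, 81 mm across and 91 mm high, bystander
- dropper_mid (a point): middle of a brown dropper bottle, 34 mm across and 102 mm high, bystander

How it is judged:
By the outcome, as a careful person would: the job done as asked, in the order asked, and still so for the second after the job is handed in, while the arm keeps its last pose, push and grip.
It also fails if it takes over 64 s, if anything falls off the work surface, if the arm or the gripper's body presses on something with over 40 N, if the wrist force passes 120 N, or if a joint passes its speed limit or range.

### The arm

A 7-joint arm with a two-finger parallel gripper is mounted at the origin on a cart in front of the work surface, level with it; the furniture and walls round the work are solid. World frame = base frame: x ahead of the robot, y to its left, z up, the work surface at z = 0. Lengths are in m, angles in rad, forces in N, time in s.
With the tool pointing down it reaches from about 0.425 to 0.95 m from the base axis. Payload 4.7 kg.
Tool frame: the origin (TCP) lies at the centre of the arm's flange, where the gripper is bolted on; the fingertips stand 182 mm ahead of it and the grasp point (between the pads) lies 164 mm ahead of it; z points along the fingers, y is the line along which they close (so a half turn about z gives the same grasp; the last joint's range is limited). The gripper opens to 87 mm and grips with 3 to 60 N. Pads are 19 mm wide; open, the fingers measure 117 mm over their backs; the gripper's body (75 mm by 190 mm) begins 51 mm behind the grasp point.
Start: joints at [-1.193, 0.469, -0.049, 1.532, 0.024, 1.141, -0.082], TCP at [0.267, 0.62, 0.405] pointing down, gripper open.
Joint ranges: [-2.59, 2.59], [-0.33, 1.99], [-1.39, 1.29], [0.1, 2.45], [-1.04, 4.18], [0.21, 1.99], [-2.66, 2.66]. Speed limits (rad/s): [2.57, 2.57, 3.14, 3.14, 3.14, 3.14, 3.14].

### API

Orientations are given as a rotation vector (axis times angle).
In Python, from station import r gives the robot as it stands. The module is installed in compiled form; this text tells all that it offers.
- The arm moves only by the tool send_rows, never from a script. Its argument "series" is a list that holds one entry, the list of rows, each a list of 4 numbers: the shift along the tool's x, y, z in mm, then the turn about the tool's z in degrees. A call has 1 to 20 rows; each row shifts and turns the commanded pose from where the row before left it, along the tool's axes as they then stand; what a row does not reach is not made up. A row lasts 1/10 s, in which the tool goes at most 50 mm and 8.59 degrees, less where a joint would pass 70% of its speed; a pose out of reach is approached as far as the arm can. A call is refused whole if a number of a shift passes 50 or a number of a turn 8.59, either way. A call with a gripper value outside its range is refused whole. "grip" is the finger opening in mm, from 0 to 87, set as the call begins (left out, the last holds). The fingers move at their own pace and stop on an object; "newtons" is the grip in N (left out, the last holds). Time passes only in rows, so rows that do not move let the fingers close. It gives the time, the measured TCP pose, the force, the opening and the grip force at its end, in the units of the state.
- r.sense(): the state, without advancing time (a new reading comes with each control period).
- r.get_image(name): name is "side" or "top" or "wrist"; returns a dict with "image" (420x560x3 uint8, red, green, blue), "fx", "fy", "cx", "cy" (pixels), "k1" (the pictures are not rectified: a ray, as slopes to the right and down, at radius r is drawn at 1 + k1 r^2 times it, then the intrinsics apply), "view" (4x4, takes a point from world to camera coordinates). Camera axes: x right, y up, looking along -z (the intrinsics and any distortion apply to the point x, -y, -z); pixel columns grow to the right and rows downward; lengths in m; the calibration is good to about 2 mm. A picture is of the moment at which its call begins. There is no depth.
- r.close_job(): hands the job in; it is judged then, once.
The state is a dict: "time": time; "joint_positions": joint angles; "joint_velocities": joint speeds; "effort": joint torques, N m; "position": TCP position; "eef_rot": TCP orientation; "force": force on the tool from outside, world axes, zero at the start; "ft_torque": the same for the moment, N m; "width": finger opening in m; "grasp_force": force on a finger pad.
Only numpy, scipy, OpenCV 4.12 (cv2) and the standard library are available. Lean on these libraries where they do the work, as an engineer would, in place of code of your own. Each camera call takes 0.05 s, during which the arm holds its last target. There are 200 camera calls.

## Working session

There is one attempt and no reset: what is moved stays moved. The work goes in short steps, Python scripts to look and compute and a tool call to move; the robot and the scene stay as the last step left them, time stands still between calls to the robot, and variables do not carry over. Pictures are saved under pics/ and viewed, at most 12 in all, crops included, and the job is handed in when it is done.

Besides the shell and the picture viewer there is one more tool, called after ">>>" in YAML: its name, and indented under it one key for each argument. send_rows: Moves the arm, as the interface text tells. Its arguments: {"type":"object","properties":{"series":{"type":"array","items":{"type":"array","items":{"type":"array","items":{"type":"number"}}}},"grip":{"type":"number"},"newtons":{"type":"number"}},"required":["series"]}

```bash
mkdir -p pics; cat > h.py <<'E'
import numpy as np, cv2
from station import r
from scipy.spatial.transform import Rotation as R
def grab(n,save=None):
    d=r.get_image(n)
    if save: cv2.imwrite('pics/'+save,cv2.cvtColor(d['image'],cv2.COLOR_RGB2BGR))
    return d
def ray(d,u,v):
    K=np.array([[d['fx'],0,d['cx']],[0,d['fy'],d['cy']],[0,0,1.]])
    # distortion r = undistorted slope radius
    p=cv2.undistortPoints(np.array([[[u,v]]],float),K,np.array([d['k1'],0,0,0.]))[0,0]
    V=np.array(d['view']); c=-V[:3,:3].T@V[:3,3]
    return c,V[:3,:3].T@np.array([p[0],-p[1],-1.])
def onplane(d,u,v,z):
    c,w=ray(d,u,v); return c+w*(z-c[2])/w[2]
def proj(d,P):
    V=np.array(d['view']);q=V[:3,:3]@P+V[:3,3];s=np.array([q[0],-q[1]])/-q[2]
    s=s*(1+d['k1']*(s@s));return s[0]*d['fx']+d['cx'],s[1]*d['fy']+d['cy']
def tri(*rs):
    A=np.zeros((3,3));b=np.zeros(3)
    for c,w in rs:
        w=w/np.linalg.norm(w);M=np.eye(3)-np.outer(w,w);A+=M;b+=M@c
    return np.linalg.solve(A,b)
E
python3 - <<'E'
from h import *
for n in ['side','top']:
    d=grab(n,n+'1.png'); V=np.array(d['view']);print(n,-V[:3,:3].T@V[:3,3],d['fx'],d['k1'])
s=r.sense();print(s['position'],R.from_rotvec(s['eef_rot']).as_matrix().round(3),s['time'],s['force'],s['width'])
E
```

```text
side [ 0.12553849 -0.64618963  0.69349904] 402.89696582054677 -0.04527537557669897
top [ 0.37851651 -0.01026905  1.35119382] 433.72059329147044 -0.0036946537341104205
[0.26697156 0.61971976 0.40377723] [[-0.918  0.396 -0.001]
 [ 0.396  0.918 -0.002]
 [-0.    -0.002 -1.   ]] 0.1 [-0.21447966 -0.07455775  0.81843998] 0.08699962637487783
```

View pics/side1.png

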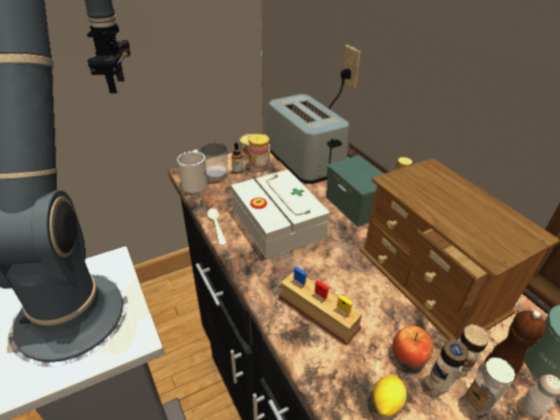

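View pics/top1.png

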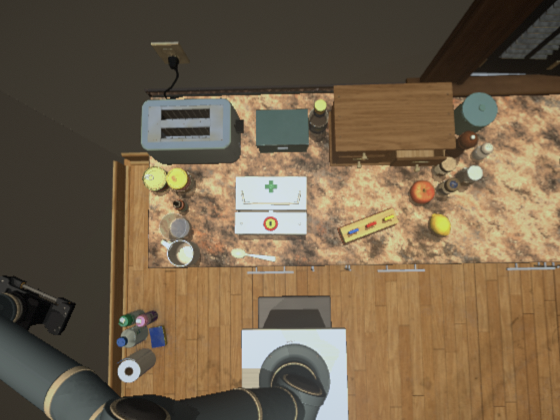

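The side view shows the red head at about (321,290) in the stand, with blue at (300,275) and yellow at (345,303). The lock ring is at about (258,203). In the top view the red head is at about (370,225), the ring at (270,224), and the glass and dropper are at the far left, around (175,225) and (178,203).

```bash
python3 - <<'E'
from h import *
D={n:grab(n) for n in ['side','top']}
roi={'side':{'key':(270,255,370,330),'ring':(240,190,275,220)},'top':{'key':(335,205,405,245),'ring':(255,210,285,238)}}
C={}
for n,d in D.items():
    hsv=cv2.cvtColor(d['image'],cv2.COLOR_RGB2HSV)
    H,S,V=[hsv[...,i].astype(int) for i in range(3)]
    masks={'red':((H<6)|(H>172))&(S>170)&(V>90),'blue':(H>100)&(H<130)&(S>120)&(V>60),'yellow':(H>24)&(H<34)&(S>170)&(V>110)}
    for nm,(mk,ro) in {'red':('red','key'),'blue':('blue','key'),'yellow':('yellow','key'),'ring':('red','ring')}.items():
        a,b,c,e=roi[n][ro]; m=np.zeros(H.shape,bool);m[b:e,a:c]=masks[mk][b:e,a:c]
        k,l,st,ce=cv2.connectedComponentsWithStats(m.astype(np.uint8))
        i=1+np.argmax(st[1:,4]) if k>1 else 0
        ys,xs=np.nonzero(l==i)
        if nm=='ring':
            (cx,cy),ax,an=cv2.fitEllipse(cv2.convexHull(np.c_[xs,ys].astype(np.int32)))
            C[n,nm]=(cx,cy)
        else: C[n,nm]=(xs.mean(),ys.mean())
        print(n,nm,len(xs),np.round(C[n,nm],1),st[i,:4])
for nm in ['red','blue','yellow','ring']:
    print(nm,'tri',tri(ray(D['side'],*C['side',nm]),ray(D['top'],*C['top',nm])).round(4), [onplane(D[n],*C[n,nm],0.091 if nm=='ring' else (.073 if n=='side' else .08)).round(4) for n in D])
# box lid outline top view, stand outline
d=D['top'];hsv=cv2.cvtColor(d['image'],cv2.COLOR_RGB2HSV)
m=np.zeros(hsv.shape[:2],np.uint8);m[165:245,225:315]=((hsv[...,1]<40)&(hsv[...,2]>150))[165:245,225:315]
m=cv2.morphologyEx(m,cv2.MORPH_OPEN,np.ones((4,4)))
ys,xs=np.nonzero(m);rc=cv2.minAreaRect(np.c_[xs,ys].astype(np.float32));print(rc)
P=[onplane(d,*p,.085)[:2] for p in cv2.boxPoints(rc)];print(np.round(P,4))
big=lambda d,b,k:cv2.resize(cv2.cvtColor(d['image'],cv2.COLOR_RGB2BGR)[b[1]:b[3],b[0]:b[2]],None,fx=k,fy=k,interpolation=cv2.INTER_CUBIC)
a=big(D['side'],(220,165,370,345),3);b=big(D['top'],(140,165,410,270),3)
b=cv2.resize(b,(800-0,311)); 
cv2.imwrite('pics/c1.png',np.vstack([cv2.copyMakeBorder(cv2.resize(a,(240,288)),0,0,0,560,cv2.BORDER_CONSTANT),b]))
E
```

```text
side red 146 [321.1 288.9] [316 281  12  18]
side blue 124 [299.6 275. ] [295 267  11  17]
side yellow 45 [345.  299.4] [339 295  13   9]
side ring 26 [258.1 202.6] [251 201  15   7]
top red 18 [370.8 224.1] [367 222   9   5]
top blue 15 [353.5 230.7] [349 229   9   4]
top yellow 235200 [279.5 209.5] [  0   0 560 420]Traceback (most recent call last):
  File "<stdin>", line 15, in <module>
cv2.error: OpenCV(4.12.0) /io/opencv/modules/imgproc/src/shapedescr.cpp:361: error: (-201:Incorrect size of input array) There should be at least 5 points to fit the ellipse in function 'fitEllipseNoDirect'
```

```bash
cat > m.py <<'E'
from h import *
D={n:grab(n) for n in ['side','top']}
roi={'side':{'key':(270,255,370,330),'ring':(240,190,275,220)},'top':{'key':(335,205,405,245),'ring':(255,210,285,238)}}
C={}
for n,d in D.items():
    hsv=cv2.cvtColor(d['image'],cv2.COLOR_RGB2HSV)
    H,S,V=[hsv[...,i].astype(int) for i in range(3)]
    masks={'red':((H<6)|(H>172))&(S>150)&(V>90),'ringm':((H<9)|(H>170))&(S>90)&(V>80),'blue':(H>100)&(H<130)&(S>120)&(V>60),'yellow':(H>23)&(H<36)&(S>150)&(V>110)}
    for nm,(mk,ro) in {'red':('red','key'),'blue':('blue','key'),'yellow':('yellow','key'),'ring':('ringm','ring')}.items():
        a,b,c,e=roi[n][ro]; m=np.zeros(H.shape,bool);m[b:e,a:c]=masks[mk][b:e,a:c]
        k,l,st,ce=cv2.connectedComponentsWithStats(m.astype(np.uint8))
        if k<2: print('none',n,nm);continue
        i=1+np.argmax(st[1:,4])
        ys,xs=np.nonzero(m if nm=='ring' else l==i)
        if nm=='ring':
            (cx,cy),ax,an=cv2.fitEllipse(cv2.convexHull(np.c_[xs,ys].astype(np.int32)));print(ax,an)
            C[n,nm]=(cx,cy)
        else: C[n,nm]=(xs.mean(),ys.mean())
        print(n,nm,len(xs),np.round(C[n,nm],1),st[i,:4])
for nm in ['red','blue','yellow','ring']:
    if ('top',nm) in C and ('side',nm) in C: print(nm,'tri',tri(ray(D['side'],*C['side',nm]),ray(D['top'],*C['top',nm])).round(4))
    print([(n,onplane(D[n],*C[n,nm],0.091 if nm=='ring' else (.073 if n=='side' else .085)).round(4)) for n in D if (n,nm) in C])
d=D['top'];hsv=cv2.cvtColor(d['image'],cv2.COLOR_RGB2HSV)
m=np.zeros(hsv.shape[:2],np.uint8);m[165:245,225:315]=((hsv[...,1]<40)&(hsv[...,2]>150))[165:245,225:315]
m=cv2.morphologyEx(m,cv2.MORPH_OPEN,np.ones((4,4)))
ys,xs=np.nonzero(m);rc=cv2.minAreaRect(np.c_[xs,ys].astype(np.float32));print(rc)
print(np.round([onplane(d,*p,.085)[:2] for p in cv2.boxPoints(rc)],4))
big=lambda d,b,k:cv2.resize(cv2.cvtColor(d['image'],cv2.COLOR_RGB2BGR)[b[1]:b[3],b[0]:b[2]],None,fx=k,fy=k,interpolation=cv2.INTER_CUBIC)
a=big(D['side'],(230,180,370,345),1.7);b=big(D['top'],(145,165,410,270),3)
c=np.zeros((a.shape[0],b.shape[1],3),np.uint8);c[:,:a.shape[1]]=a
cv2.imwrite('pics/c1.png',np.vstack([c,b]))
E
python3 m.py
```

```text
side red 148 [321.1 289. ] [316 281  12  18]
side blue 124 [299.6 275. ] [295 267  11  17]
side yellow 54 [344.9 299.2] [339 295  13   9]
(11.152448654174805, 16.438634872436523) 88.32282257080078
side ring 64 [258.1 202.7] [250 198  17  11]
top red 18 [370.8 224.1] [367 222   9   5]
top blue 15 [353.5 230.7] [349 229   9   4]
top yellow 18 [387.8 217.8] [384 216   9   5]
(13.2669038772583, 13.65406322479248) 95.14851379394531
top ring 57 [270.2 223.4] [264 217  14  14]
red tri [ 0.4595 -0.2339  0.0811]
[('side', array([ 0.4636, -0.2283,  0.073 ])), ('top', array([ 0.4595, -0.2334,  0.085 ]))]
blue tri [ 0.4409 -0.1829  0.0814]
[('side', array([ 0.4449, -0.1764,  0.073 ])), ('top', array([ 0.4411, -0.1826,  0.085 ]))]
yellow tri [ 0.4776 -0.2827  0.0923]
[('side', array([ 0.4904, -0.2716,  0.073 ])), ('top', array([ 0.4769, -0.2834,  0.085 ]))]
ring tri [0.4666 0.059  0.0926]
[('side', array([0.4678, 0.0607, 0.091 ])), ('top', array([0.4664, 0.0592, 0.091 ]))]
((271.5, 205.49998474121094), (70.99998474121094, 56.99999237060547), 0.0)
[[ 0.4373  0.1602]
 [ 0.6064  0.1593]
 [ 0.602  -0.051 ]
 [ 0.4339 -0.0474]]
```

View pics/c1.png

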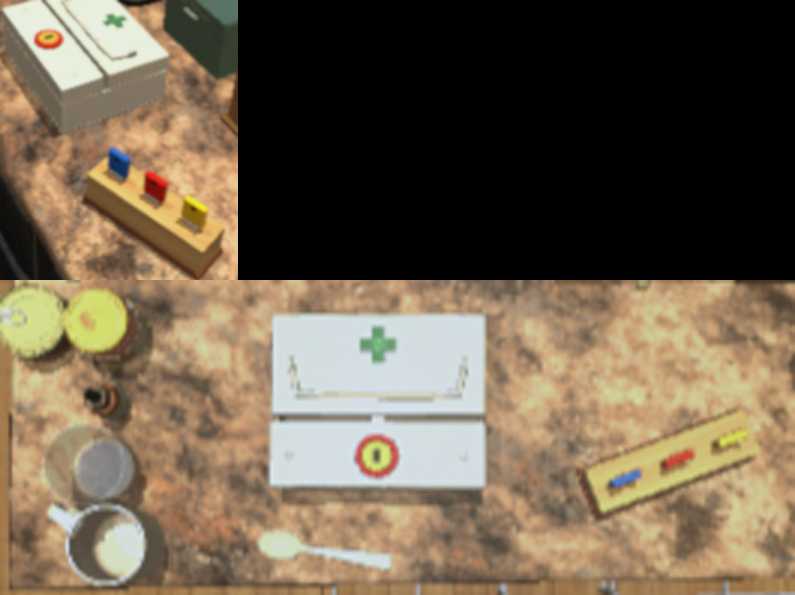

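The crop shows the keys' wide faces lying along the stand's length, about 20° off world y, and the keyway slot running along world x (image vertical) at the ring centre. The fixes check out: ring height 0.0926 m (should be 0.091) and key head 0.081 m (head spans 0.056–0.090). I'll move above the lock first and look with the wrist camera.

>>> send_rows:
  series:
    - [[-30.4,-21.7,0,0],[-30.4,-21.7,0,0],[-30.4,-21.7,0,0],[-30.4,-21.7,0,0],[-30.4,-21.7,0,0],[-30.4,-21.7,0,0],[-30.4,-21.7,0,0],[-30.4,-21.7,0,0],[-30.4,-21.7,0,0],[-30.4,-21.7,0,0],[-15.8,-36.7,0,0],[-15.8,-36.7,0,0],[-15.8,-36.7,0,0],[-15.8,-36.7,0,0],[-15.8,-36.7,0,0],[-15.8,-36.7,0,0],[0,0,0,0]]

```text
time: 2.0
position: [0.46, 0.055, 0.405]
eef_rot: [0.649, 3.073, -0.002]
force: [0.2, 0.4, -0.6]
width: 0.0869
grasp_force: 0.0
```

```bash
python3 - <<'E'
from h import *
d=grab('wrist','w1.png');V=np.array(d['view']);print(-V[:3,:3].T@V[:3,3],V[:3,:3].round(2),d['fx'],d['k1'])
s=r.sense();print(s['position'],R.from_rotvec(s['eef_rot']).as_matrix().round(3),s['joint_positions'],s['time'])
print(proj(d,np.array([.4666,.0592,.091])))
E
```

```text
[0.39537386 0.08306721 0.3843339 ] [[ 0.4   0.91 -0.  ]
 [-0.88  0.39 -0.26]
 [-0.24  0.11  0.97]] 374.61728639526956 -0.008964499498132451
[0.46018835 0.05792631 0.40502204] [[-0.916  0.401  0.001]
 [ 0.401  0.916  0.   ]
 [-0.     0.    -1.   ]] [-0.41449503  0.11715296  0.21737651  2.02402118 -0.0298306   1.00281094
  0.97558674] 2.05
(np.float64(284.8142577108566), np.float64(210.00616901688758))
```

View pics/w1.png

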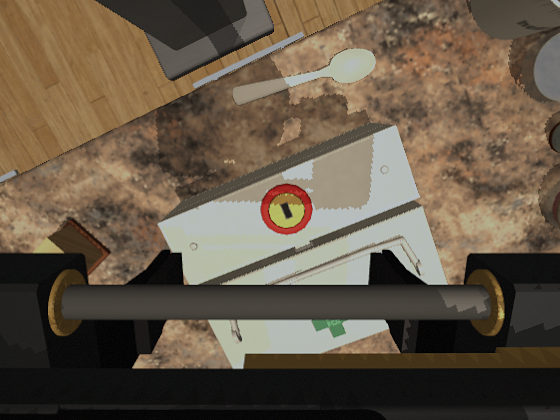

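The wrist view shows the ring at about (286,209) with the dark slot inside it, 2 px from where the fixed cameras predicted.

```bash
cat > lock.py <<'E'
from h import *
def lock(d,box=(240,170,340,245)):
    hsv=cv2.cvtColor(d['image'],cv2.COLOR_RGB2HSV);H,S,V=[hsv[...,i].astype(int) for i in range(3)]
    a,b,c,e=box;w=np.zeros(H.shape,bool);w[b:e,a:c]=1
    m=(((H<6)|(H>172))&(S>120)&(V>80)&w).astype(np.uint8)
    cs,_=cv2.findContours(m,cv2.RETR_EXTERNAL,cv2.CHAIN_APPROX_NONE);k=max(cs,key=cv2.contourArea)
    ctr=np.array([onplane(d,*p[0],.091)[:2] for p in k],np.float32)
    el=cv2.fitEllipse((ctr*1000));print('ring mm',el)
    inside=np.zeros(H.shape,np.uint8);cv2.drawContours(inside,[k],-1,1,-1)
    s=((V<70)&(inside>0)).astype(np.uint8)
    n,l,st,ce=cv2.connectedComponentsWithStats(s);i=1+np.argmax(st[1:,4])
    ys,xs=np.nonzero(l==i)
    P=np.array([onplane(d,x,y,.091)[:2] for x,y in zip(xs,ys)])*1000
    print('slot',P.mean(0),cv2.minAreaRect(P.astype(np.float32)),len(P))
    q=P-P.mean(0);u,sv,vt=np.linalg.svd(q,full_matrices=False);print('axis deg',np.degrees(np.arctan2(vt[0,1],vt[0,0])))
if __name__=='__main__': lock(grab('wrist'))
E
python3 lock.py
```

```text
ring mm ((466.3575439453125, 60.46662902832031), (40.57314682006836, 41.09971618652344), 76.2751235961914)
slot [467.22476032  60.18085755] ((467.20782470703125, 60.1558837890625), (4.544723987579346, 11.925081253051758), 88.6785888671875) 82
axis deg -2.1946451656660977
```

>>> send_rows:
  series:
    - [[-15,-35,0,0],[-15,-35,0,0],[-15,-35,0,0],[-15,-35,0,0],[-15,-35,0,0],[-15,-35,0,0],[0,0,0,8],[0,0,0,8],[0,0,0,8],[0,0,0,8],[0,0,0,8],[0,0,0,7],[0,0,0,0],[0,0,0,0]]

```text
time: 3.5
position: [0.4605, -0.1667, 0.4046]
eef_rot: [-1.803, -2.573, -0.0]
force: [0.8, 0.6, -0.3]
width: 0.087
grasp_force: 0.0
```

```bash
python3 - <<'E'
from h import *
d=grab('wrist','w2.png')
s=r.sense();print(s['position'],R.from_rotvec(s['eef_rot']).as_matrix().round(3),s['joint_positions'],s['time'])
print(proj(d,np.array([.4595,-.2334,.09])))
E
```

```text
[ 0.46031278 -0.1670068   0.40465135] [[-0.341  0.94  -0.   ]
 [ 0.94   0.341  0.   ]
 [ 0.     0.    -1.   ]] [-0.18565579  0.16947764  0.51104732  1.9849027  -0.09773231  1.01078434
  0.7188937 ] 3.55
(np.float64(247.9537849560827), np.float64(276.02369267036073))
```

View pics/w2.png

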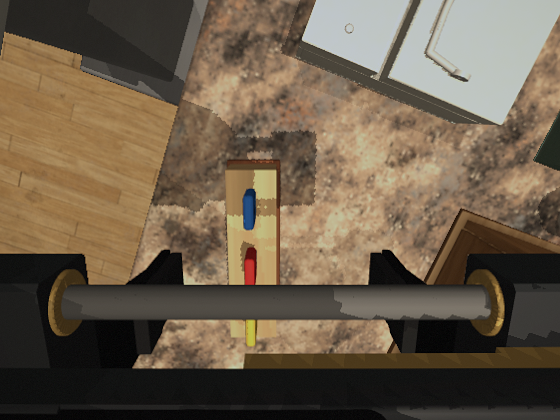

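The wrist view shows the stand vertical in the picture, so the fingers already face across the key. Blue spans rows 190–230 and red starts at row 249, then goes behind the gripper bar.

```bash
cat > keys.py <<'E'
from h import *
d=grab('wrist')
hsv=cv2.cvtColor(d['image'],cv2.COLOR_RGB2HSV);H,S,V=[hsv[...,i].astype(int) for i in range(3)]
M={'red':((H<6)|(H>172))&(S>150)&(V>70),'blue':(H>100)&(H<130)&(S>120)&(V>40)}
T=R.from_rotvec(r.sense()['eef_rot']).as_matrix()
for n,m in M.items():
    k,l,st,ce=cv2.connectedComponentsWithStats((m&(np.abs(np.arange(560)-250)<40)[None]&(np.arange(420)<350)[:,None]).astype(np.uint8))
    i=1+np.argmax(st[1:,4]);x,y,w,h,a=st[i];ys,xs=np.nonzero(l==i);print(n,st[i])
    lo=xs[ys>y+h-8];up=xs[ys<y+8]
    A=onplane(d,up.mean(),y-.5,.057);B=onplane(d,lo.mean(),y+h-.5,.090)
    print(' near-bottom edge',A.round(4),'far-top edge',B.round(4),'len',np.linalg.norm(A-B),'c',((A+B)/2).round(4))
# stand sides: oak mask, rows 170..240
m=((H>10)&(H<26)&(S>90)&(V>110)).astype(np.uint8);L=[];Rr=[]
for y in range(172,245,3):
    xs=np.nonzero(m[y,215:290])[0]+215
    L.append(onplane(d,xs.min()-.5,y,.05)[:2]);Rr.append(onplane(d,xs.max()+.5,y,.05)[:2])
for E in (L,Rr):
    v=cv2.fitLine(np.array(E,np.float32),cv2.DIST_HUBER,0,1e-4,1e-4).ravel();print(v,np.degrees(np.arctan2(v[1],v[0])))
s=r.sense();print(np.degrees(np.arctan2(T[1,1],T[0,1])))
E
python3 keys.py
```

```text
red [245 248  12  37 380]
 near-bottom edge [ 0.4552 -0.2206  0.057 ] far-top edge [ 0.4634 -0.2405  0.09  ] len 0.03943480490033143 c [ 0.4593 -0.2306  0.0735]
blue [243 189  13  40 427]
 near-bottom edge [ 0.4364 -0.1684  0.057 ] far-top edge [ 0.4462 -0.1935  0.09  ] len 0.04261580720456368 c [ 0.4413 -0.1809  0.0735]
[ 0.30808645 -0.9513584   0.41606104 -0.20382546] -72.05605
[ 0.41841018 -0.9082582   0.47324926 -0.17441818] -65.26574
19.864507758252408
```

>>> send_rows:
  series:
    - [[-31,-11.4,0,0],[-31,-11.4,0,0],[0,0,30,0],[0,0,30,0],[0,0,30,0],[0,0,30,0],[0,0,25,0],[0,0,15,0],[0,0,6,0],[0,0,0,0],[0,0,0,0]]

```text
time: 4.7
position: [0.4597, -0.2341, 0.2394]
eef_rot: [1.808, 2.568, 0.001]
force: [-0.1, 0.1, -0.0]
width: 0.0865
grasp_force: 0.0
```

>>> send_rows:
  series:
    - [[0,0,0,0],[0,0,0,0],[0,0,0,0],[0,0,0,0],[0,0,0,0],[0,0,0,0],[0,0,0,0],[0,0,0,0],[0,0,0,0],[0,0,0,0]]
  grip: 5
  newtons: 15

```text
time: 5.7
position: [0.4593, -0.2339, 0.2387]
eef_rot: [-1.809, -2.569, -0.0]
force: [-0.2, -0.7, 0.4]
width: 0.015
grasp_force: 0.0
```

```bash
python3 - <<'E'
from h import *
s=r.sense();T=R.from_rotvec(s['eef_rot']).as_matrix();print({k:np.round(s[k],4) for k in ['time','position','force','ft_torque','width','grasp_force']},T.T@s['force'])
d=grab('wrist','w3.png')
E
```

```text
{'time': np.float64(5.7), 'position': array([ 0.4593, -0.2339,  0.2387]), 'force': array([-0.2051, -0.6865,  0.3764]), 'ft_torque': array([-0.1158,  0.0271, -0.0114]), 'width': np.float64(0.015), 'grasp_force': np.float64(0.0)} [-0.57724366 -0.42438437 -0.37643646]
```

View pics/w3.png

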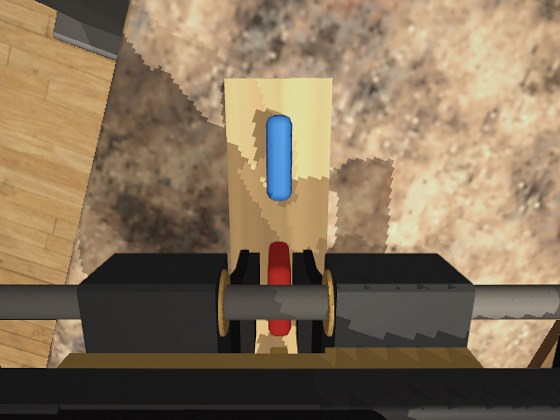

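The wrist view shows the red head centred between the nearly closed pads (columns 268–291, fingers symmetric about 279). I'll finish closing and then lift.

>>> send_rows:
  series:
    - [[0,0,0,0],[0,0,0,0],[0,0,0,0],[0,0,0,0]]
  grip: 0
  newtons: 50

```text
time: 6.15
position: [0.4596, -0.2338, 0.2388]
eef_rot: [1.808, 2.568, 0.001]
force: [1.5, 1.5, 0.5]
width: 0.0086
grasp_force: 50.0
```

```bash
python3 - <<'E'
from h import *
s=r.sense();T=R.from_rotvec(s['eef_rot']).as_matrix();print({k:np.round(s[k],4) for k in ['time','position','force','ft_torque','width','grasp_force']},T.T@s['force'])
d=grab('wrist');hsv=cv2.cvtColor(d['image'],cv2.COLOR_RGB2HSV);H,S,V=[hsv[...,i].astype(int) for i in range(3)]
m=((H<6)|(H>172))&(S>150)&(V>70);m[:,:240]=0;m[:,320:]=0
ys,xs=np.nonzero(m);print(xs.min(),xs.max(),ys.min(),ys.max())
y=ys.max();print(onplane(d,xs.mean(),ys.min()-.5,.056),onplane(d,xs[ys>y-5].mean(),y+.5,.09))
E
```

```text
{'time': np.float64(6.15), 'position': array([ 0.4596, -0.2338,  0.2388]), 'force': array([1.4697, 1.475 , 0.4782]), 'ft_torque': array([ 0.1135, -0.3912,  0.    ]), 'width': np.float64(0.0086), 'grasp_force': np.float64(50.0158)} [ 0.8929976   1.88124267 -0.47722861]
264 287 242 335
[ 0.45465379 -0.22049988  0.056     ] [ 0.46369033 -0.24568105  0.09      ]
```

>>> send_rows:
  series:
    - [[0,0,-5,0],[0,0,-12,0],[0,0,-20,0],[0,0,-25,0],[0,0,-30,0],[0,0,-30,0],[0,0,-20,0],[0,0,0,0]]

```text
time: 7.0
position: [0.459, -0.2351, 0.3841]
eef_rot: [1.807, 2.563, 0.002]
force: [0.1, -0.2, -0.6]
width: 0.0088
grasp_force: 50.1
```

>>> send_rows:
  series:
    - [[30.3,11.8,0,0],[30.3,11.8,0,0],[30.3,11.8,0,0],[30.3,11.8,0,0],[30.3,11.8,0,0],[30.3,11.8,0,0],[30.3,11.8,0,0],[30.3,11.8,0,0],[30.3,11.8,0,0],[0,0,0,-7.7],[0,0,0,-7.7],[0,0,0,-7.7],[0,0,0,-7.7],[0,0,0,-7.7],[0,0,0,-7.7],[0,0,0,-7.7],[0,0,0,-7.7],[0,0,0,-7.7],[0,0,0,0]]

```text
time: 8.9
position: [0.4668, 0.058, 0.38]
eef_rot: [-0.029, -3.139, 0.002]
force: [-0.5, 0.6, 0.4]
width: 0.0086
grasp_force: 50.1
```

```bash
python3 - <<'E'
from h import *
from lock import lock
s=r.sense();T=R.from_rotvec(s['eef_rot']).as_matrix();print({k:np.round(s[k],4) for k in ['time','position','force','width','grasp_force','joint_positions']},T.round(3))
d=grab('wrist','w4.png')
try: lock(d,(230,180,330,285))
except Exception as e: print(e)
E
```

```text
{'time': np.float64(8.9), 'position': array([0.4668, 0.058 , 0.38  ]), 'force': array([-0.5204,  0.5518,  0.3517]), 'width': np.float64(0.0086), 'grasp_force': np.float64(50.0636), 'joint_positions': array([-0.4166,  0.1584,  0.2283,  2.0415, -0.0432,  0.9487,  1.3865])} [[-1.     0.019 -0.002]
 [ 0.019  1.    -0.001]
 [ 0.002 -0.001 -1.   ]]
ring mm ((478.3466491699219, 59.04219055175781), (37.85134506225586, 80.74940490722656), 85.3246078491211)
slot [466.90401221  60.07918208] ((467.041748046875, 60.288639068603516), (4.440482139587402, 11.505570411682129), 89.01953125) 100
axis deg -4.021176524191048
```

View pics/w4.png

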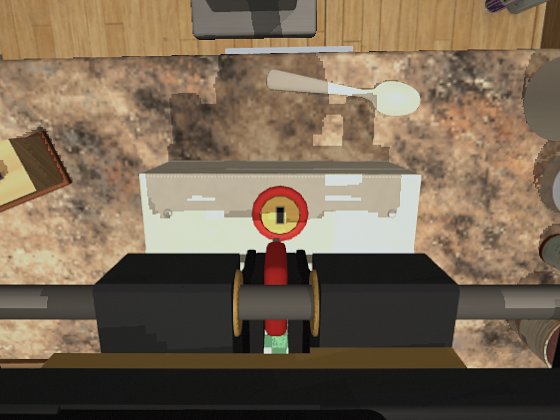

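The wrist view shows the key held straight. The slot is at about (280,215), the head's near bottom edge at row 242, and the blade tip just peeks out at about (276,240).

```bash
python3 - <<'E'
from h import *
s=r.sense();d=grab('wrist');hsv=cv2.cvtColor(d['image'],cv2.COLOR_RGB2HSV);H,S,V=[hsv[...,i].astype(int) for i in range(3)]
p=s['position'];print(p)
m=((H<6)|(H>172))&(S>150)&(V>70)
for y in (244,248,254,262,270,278,325,330):
    xs=np.nonzero(m[y,255:300])[0]+255
    if len(xs): print(y,xs.min(),xs.max(), 'y@bottom',onplane(d,(xs.min()+xs.max())/2,y,p[2]-.183)[1].round(4),'y@top',onplane(d,(xs.min()+xs.max())/2,y,p[2]-.149)[1].round(4))
ys=np.nonzero(m[225:345,276])[0]+225;print(ys.min(),ys.max(),onplane(d,276,ys.max()+.5,p[2]-.149))
print('tip px pred', proj(d,np.array([p[0],p[1],p[2]-.219])),'head bottom near',proj(d,np.array([p[0]-.015,p[1],p[2]-.183])),'head top far',proj(d,np.array([p[0]+.015,p[1],p[2]-.149])))
print('slot',onplane(d,280,215,.091))
c=cv2.cvtColor(d['image'],cv2.COLOR_RGB2BGR)[180:345,225:335];cv2.imwrite('pics/w4c.png',cv2.resize(c,None,fx=3.6,fy=3.6,interpolation=cv2.INTER_NEAREST))
E
```

```text
[0.46690375 0.05803388 0.38008068]
244 269 283 y@bottom 0.0578 y@top 0.058
248 267 284 y@bottom 0.0575 y@top 0.0578
254 266 285 y@bottom 0.0574 y@top 0.0577
262 265 286 y@bottom 0.0573 y@top 0.0577
270 264 286 y@bottom 0.057 y@top 0.0574
278 264 286 y@bottom 0.0569 y@top 0.0573
325 265 286 y@bottom 0.0567 y@top 0.0571
330 266 285 y@bottom 0.0566 y@top 0.0571
233 335 [0.47877651 0.05723079 0.23108068]
tip px pred (np.float64(276.9944414217716), np.float64(245.94171666811312)) head bottom near (np.float64(276.56120812633634), np.float64(241.4773828761985)) head top far (np.float64(278.2159747566012), np.float64(342.5173537005495))
slot [0.46764586 0.06043475 0.091     ]
```

View pics/w4c.png

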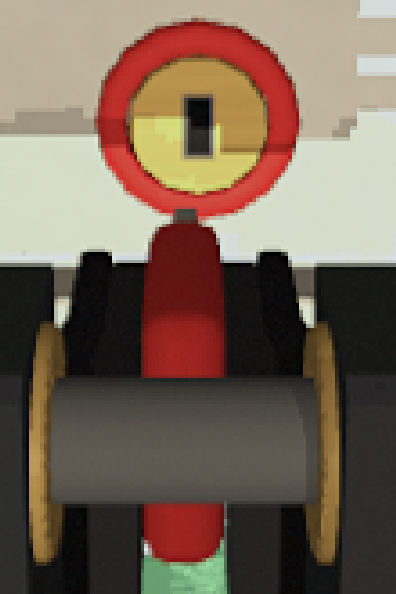

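```bash
python3 - <<'E'
from h import *
s=r.sense();d=grab('wrist');p=s['position'];print(p)
for nm,dx,dz in [('tip',0,.219),('bladecorner',-.00525,.215),('collarbot',-.010,.189),('collartop',-.01,.183)]:
    for o in (-.001,0,.001): print(nm,o,np.round(proj(d,np.array([p[0]+dx+o,.0574,p[2]-dz])),1))
print(cv2.cvtColor(d['image'],cv2.COLOR_RGB2GRAY)[232:246,272:283])
print(d['image'][232:246,276])
for v in (209,212.4,214.8,221): print(v,onplane(d,279.6,v,.091)[:2])
E
```

```text
[0.46700566 0.0581269  0.38022684]
tip -0.001 [275.5 244.1]
tip 0 [275.6 245.8]
tip 0.001 [275.6 247.5]
bladecorner -0.001 [275.3 237.5]
bladecorner 0 [275.4 239.2]
bladecorner 0.001 [275.4 240.9]
collarbot -0.001 [275.1 245.2]
collarbot 0 [275.1 247.2]
collarbot 0.001 [275.1 249.2]
collartop -0.001 [275.  249.6]
collartop 0 [275.1 251.6]
collartop 0.001 [275.1 253.7]
[[ 68  65 103 120 175 182 186 190 186 182 179]
 [108 106  97  87  81  73 102 122 102  75  75]
 [115 114 114 113 112 111 103 100 102 109 113]
 [112 112 113 114 114 115 115 114 114 115 116]
 [108 109 110 111 112 113 113 114 113 112 111]
 [103 101 102 104 104 104 103 105 109 109 107]
 [ 96  80  68  69  67  66  64  85 104 103  94]
 [170  93  70  71  70  69  66  83  96  92  92]
 [196 100  67  69  69  67  63  92 158 184 186]
 [147  73  57  58  58  57  54  85 168 214 225]
 [ 43  38  38  40  41  40  38  33  71 158 195]
 [ 38  42  40  42  42  43  40  40  36  31  25]
 [ 39  41  43  42  40  40  42  42  43  39  36]
 [ 41  41  43  43  41  41  42  41  41  42  41]]
[[192 182  94]
 [180  39  39]
 [212  71  63]
 [211  75  64]
 [214  70  60]
 [190  68  60]
 [ 64  70  63]
 [ 72  70  63]
 [ 76  67  60]
 [ 86  46  42]
 [ 96  18  16]
 [ 95  20  18]
 [ 94  18  16]
 [ 95  18  16]]
209 [0.46331144 0.06038833]
212.4 [0.46590711 0.06034223]
214.8 [0.46774691 0.06030955]
221 [0.47252897 0.06022464]
```

>>> send_rows:
  series:
    - [[-1,2.6,0,0],[0,0,10,0],[0,0,20,0],[0,0,20,0],[0,0,10,0],[0,0,5,0],[0,0,0,0],[0,0,0,0],[0,0,0,0]]

```text
time: 9.95
position: [0.4688, 0.0612, 0.3165]
eef_rot: [0.028, 3.14, 0.001]
force: [-0.5, 0.7, 0.2]
width: 0.0084
grasp_force: 50.1
```

```bash
python3 - <<'E'
from h import *
s=r.sense();print(s['position'],s['force'])
d=grab('wrist')
c=cv2.cvtColor(d['image'],cv2.COLOR_RGB2BGR)[150:300,200:360];cv2.imwrite('pics/w5c.png',cv2.resize(c,None,fx=4,fy=4,interpolation=cv2.INTER_NEAREST))
E
```

```text
[0.46878822 0.0612372  0.31645453] [-0.52064708  0.7241082   0.24383217]
```

View pics/w5c.png

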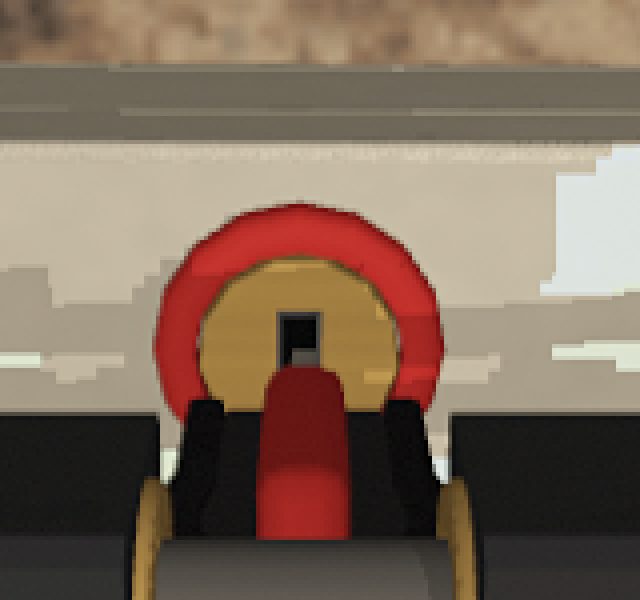

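The wrist crop shows the blade's near corner inside the slot outline, at crop (305,350). The slot spans columns 277–321 with its near end at row 312, so the blade sits slightly to +y.

```bash
python3 - <<'E'
from h import *
d=grab('wrist');p=r.sense()['position'];print(p)
f=lambda u,v:(200+u/4-.5,150+v/4-.5)
e=onplane(d,*f(299,312),.091);print('slot near edge',e,'centre x',e[0]+.00605)
e=onplane(d,*f(299,318),.091);print('inner',e[0]+.00605-.0006)
print('ring near',onplane(d,*f(299,204),.091)[0]+.0215, [onplane(d,*f(u,347),.091)[1] for u in (155,443)])
print('blade corner',onplane(d,*f(305,348),p[2]-.215), 'centre x',onplane(d,*f(305,348),p[2]-.215)[0]+.00525)
E
```

```text
[0.46866403 0.06124493 0.31633848]
slot near edge [0.46061748 0.06015092 0.091     ] centre x 0.46666747954877813
inner 0.46696365288323044
ring near 0.4663146460217603 [np.float64(0.039366747561772206), np.float64(0.08074649685343521)]
blade corner [0.46260401 0.06096512 0.10133848] centre x 0.4678540091850604
```

>>> send_rows:
  series:
    - [[1,-0.8,0,0],[0,0,3,0],[0,0,2,0],[0,0,2,0],[0,0,2,0],[0,0,2,0],[0,0,0,0]]

```text
time: 10.75
position: [0.4675, 0.0605, 0.3045]
eef_rot: [0.028, 3.141, -0.0]
force: [0.3, 0.6, -1.5]
width: 0.0086
grasp_force: 50.1
```

```bash
python3 - <<'E'
from h import *
s=r.sense();print(s['position'],s['force'],s['ft_torque'],s['width'])
E
```

```text
[0.46753069 0.0604623  0.30448133] [ 0.32636138  0.64088257 -1.51587688] [ 0.0193815  -0.10761284 -0.01207709] 0.00859921895570118
```

>>> send_rows:
  series:
    - [[0,0,2,0],[0,0,1,0],[0,0,1,0],[0,0,0,0]]

```text
time: 11.15
position: [0.4675, 0.0604, 0.3007]
eef_rot: [0.028, 3.141, 0.0]
force: [0.4, -0.2, -0.7]
width: 0.0085
grasp_force: 50.1
```

>>> send_rows:
  series:
    - [[0.8,0,0.3,0],[0,0,0,0],[-1.6,0,0.3,0],[0,0,0,0],[1.6,0,0.3,0],[0,0,0,0],[-1.6,0,0.3,0],[0,0,0,0],[0.8,0,0,0]]

```text
time: 12.05
position: [0.4674, 0.0605, 0.2994]
eef_rot: [0.027, 3.141, 0.0]
force: [0.3, 0.3, -2.0]
width: 0.0085
grasp_force: 50.0
```

>>> send_rows:
  series:
    - [[0.8,0,0.5,0],[0,0,0,0],[-1.6,0,0.5,0],[0,0,0,0],[1.6,0,0.5,0],[0,0,0,0],[-1.6,0,0.5,0],[0,0,0,0],[0.8,0,0,0]]

```text
time: 12.95
position: [0.4675, 0.0605, 0.2981]
eef_rot: [-0.028, -3.141, -0.001]
force: [0.9, -0.3, 6.4]
width: 0.0086
grasp_force: 50.1
```

>>> send_rows:
  series:
    - [[0.8,0,0.3,0],[0,0,0,0],[-1.6,0,0.3,0],[0,0,0,0],[1.6,0,0.3,0],[0,0,0,0],[-1.6,0,0.3,0],[0,0,0,0],[0.8,0,0,0]]

```text
time: 13.85
position: [0.4676, 0.0605, 0.2975]
eef_rot: [-0.028, -3.141, -0.001]
force: [-0.9, -0.2, 13.3]
width: 0.0086
grasp_force: 50.1
```

Contact at the first pin, about 13 N. I'll wiggle without adding push.

>>> send_rows:
  series:
    - [[1.4,0,0,0],[0,0,0,0],[-2.8,0,0,0],[0,0,0,0],[2.8,0,0,0],[0,0,0,0],[-2.8,0,0,0],[0,0,0,0],[1.4,0,0,0]]

```text
time: 14.75
position: [0.4675, 0.0605, 0.2974]
eef_rot: [-0.028, -3.141, -0.001]
force: [-0.5, 0.2, 11.4]
width: 0.0084
grasp_force: 50.1
```

>>> send_rows:
  series:
    - [[1.4,0,0,0],[0,0,0,0]]

```text
time: 14.95
position: [0.4668, 0.0605, 0.2975]
eef_rot: [0.028, 3.139, 0.001]
force: [1.1, -0.8, 8.3]
width: 0.0084
grasp_force: 50.1
```

>>> send_rows:
  series:
    - [[-2.8,0,0,0],[0,0,0,0]]

```text
time: 15.15
position: [0.4684, 0.0605, 0.2973]
eef_rot: [-0.028, -3.138, -0.001]
force: [-5.0, 0.1, 15.3]
width: 0.0081
grasp_force: 50.1
```

>>> send_rows:
  series:
    - [[1.4,0,0,0],[0,0,0,0]]

```text
time: 15.35
position: [0.4675, 0.0605, 0.2974]
eef_rot: [0.028, 3.141, 0.001]
force: [-1.5, -0.3, 11.2]
width: 0.0086
grasp_force: 50.1
```

>>> send_rows:
  series:
    - [[1.6,0,0.2,0],[-3.2,0,0.2,0],[3.2,0,0.2,0],[-3.2,0,0.2,0],[3.2,0,0.2,0],[-3.2,0,0.2,0],[3.2,0,0.2,0],[-3.2,0,0.2,0],[3.2,0,0.2,0],[-3.2,0,0.2,0],[3.2,0,0.2,0],[-3.2,0,0.2,0],[1.6,0,0,0]]

```text
time: 16.65
position: [0.4676, 0.0605, 0.2941]
eef_rot: [-0.028, -3.141, -0.0]
force: [3.1, -0.2, 3.5]
width: 0.0087
grasp_force: 50.0
```

Fast wiggling works: it went down 3.3 mm and the force fell. I'll continue.

>>> send_rows:
  series:
    - [[1.6,0,0.3,0],[-3.2,0,0.3,0],[3.2,0,0.3,0],[-3.2,0,0.3,0],[3.2,0,0.3,0],[-3.2,0,0.3,0],[3.2,0,0.3,0],[-3.2,0,0.3,0],[3.2,0,0.3,0],[-3.2,0,0.3,0],[3.2,0,0.3,0],[-3.2,0,0.3,0],[1.6,0,0,0]]

```text
time: 17.95
position: [0.4679, 0.0605, 0.2905]
eef_rot: [0.028, 3.141, 0.0]
force: [4.3, 0.0, 2.8]
width: 0.0087
grasp_force: 50.0
```

>>> send_rows:
  series:
    - [[1.6,0,0.2,0],[-3.2,0,0.2,0],[3.2,0,0.2,0],[-3.2,0,0.2,0],[3.2,0,0.2,0],[-3.2,0,0.2,0],[3.2,0,0.2,0],[-3.2,0,0.2,0],[3.2,0,0.2,0],[-3.2,0,0.2,0],[1.6,0,0,0]]

```text
time: 19.05
position: [0.4675, 0.0604, 0.2881]
eef_rot: [0.028, 3.141, -0.0]
force: [5.3, -1.2, -1.2]
width: 0.0088
grasp_force: 50.0
```

>>> send_rows:
  series:
    - [[1.6,0,0.3,0],[-3.2,0,0.3,0],[3.2,0,0.3,0],[-3.2,0,0.3,0],[3.2,0,0.3,0],[-3.2,0,0.3,0],[3.2,0,0.3,0],[-3.2,0,0.3,0],[3.2,0,0.3,0],[-3.2,0,0.3,0],[1.6,0,0,0]]

```text
time: 20.15
position: [0.4677, 0.0605, 0.2862]
eef_rot: [-0.028, -3.141, -0.001]
force: [1.0, -1.2, 9.1]
width: 0.0089
grasp_force: 50.1
```

>>> send_rows:
  series:
    - [[1.6,0,0.2,0],[-3.2,0,0.2,0],[3.2,0,0.2,0],[-3.2,0,0.2,0],[3.2,0,0.2,0],[-3.2,0,0.2,0],[3.2,0,0.2,0],[-3.2,0,0.2,0],[3.2,0,0.2,0],[-3.2,0,0.2,0],[1.6,0,0,0]]

```text
time: 21.25
position: [0.4675, 0.0607, 0.2837]
eef_rot: [-0.027, -3.141, -0.001]
force: [4.6, 0.1, 2.8]
width: 0.0087
grasp_force: 50.0
```

>>> send_rows:
  series:
    - [[1.6,0,0.2,0],[-3.2,0,0.2,0],[3.2,0,0.2,0],[-3.2,0,0.2,0],[3.2,0,0.2,0],[-3.2,0,0.2,0],[3.2,0,0.2,0],[-3.2,0,0.2,0],[3.2,0,0.2,0],[-3.2,0,0.2,0],[3.2,0,0.2,0],[-3.2,0,0.2,0],[1.6,0,0,0]]

```text
time: 22.55
position: [0.4674, 0.0604, 0.2807]
eef_rot: [-0.028, -3.141, 0.0]
force: [5.4, 0.1, -0.4]
width: 0.0084
grasp_force: 50.0
```

>>> send_rows:
  series:
    - [[1.6,0,0.2,0],[-3.2,0,0.2,0],[3.2,0,0.2,0],[-3.2,0,0.2,0],[3.2,0,0.2,0],[-3.2,0,0.2,0],[3.2,0,0.2,0],[-3.2,0,0.2,0],[1.6,0,0,0],[0,0,0,0]]

```text
time: 23.55
position: [0.4675, 0.0603, 0.2796]
eef_rot: [0.028, 3.141, 0.0]
force: [2.6, -1.1, 5.5]
width: 0.0086
grasp_force: 50.0
```

>>> send_rows:
  series:
    - [[1.2,0,0.3,0],[-2.4,0,0.3,0],[2.4,0,0.2,0],[-2.4,0,0,0],[2.4,0,0,0],[-2.4,0,0,0],[1.2,0,0,0],[0,0,0,0]]

```text
time: 24.35
position: [0.4676, 0.0603, 0.2795]
eef_rot: [0.028, 3.141, 0.001]
force: [0.5, -1.3, 12.5]
width: 0.0085
grasp_force: 50.1
```

```bash
python3 - <<'E'
from h import *
s=r.sense();print(s['position'],s['force'],s['ft_torque'])
D=[(d:=grab('side'),(235,170,300,230)),(grab('wrist'),(190,110,370,350))]
o=[]
for d,(a,b,c,e) in D:
    o.append(cv2.resize(cv2.cvtColor(d['image'],cv2.COLOR_RGB2BGR)[b:e,a:c],(400,int(400*(e-b)/(c-a)))))
h=max(i.shape[0] for i in o)
cv2.imwrite('pics/home.png',np.hstack([cv2.copyMakeBorder(i,0,h-i.shape[0],0,0,cv2.BORDER_CONSTANT) for i in o]))
d=D[1][0];p=s['position']
for z in (.114-.017,):
  print('pred head bottom near if home',proj(d,np.array([.4668-.015,.0602,z])),'if 5 high',proj(d,np.array([.4668-.015,.0602,z+.005])))
E
```

```text
[0.46756076 0.06031068 0.27951979] [ 0.49177295 -1.28544656 12.48517482] [-0.25735383  0.04654911 -0.03386779]
pred head bottom near if home (np.float64(275.89832842014073), np.float64(239.51895032145686)) if 5 high (np.float64(275.90982482090175), np.float64(243.15969219789272))
```

View pics/home.png

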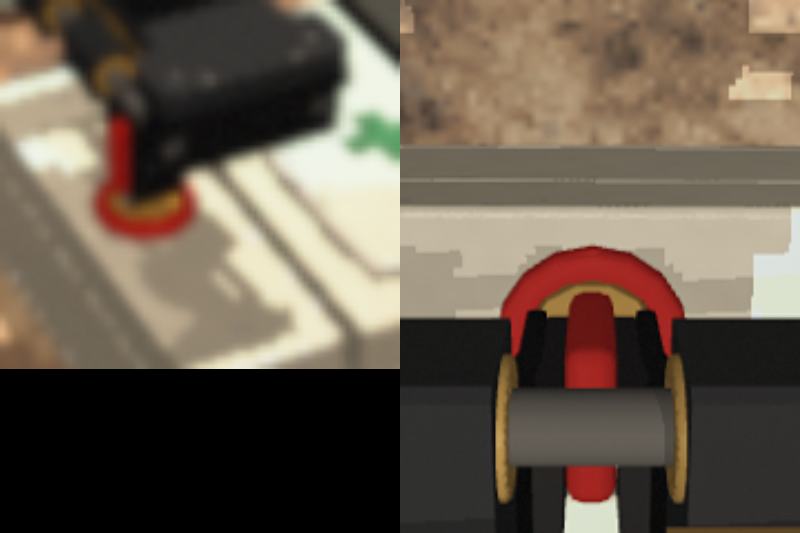

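The views show the key down in the plug. TCP height is 0.2795 m against a home value of 0.280 m, it isn't yielding at 12 N, and the head sits in the gripper as before (no slip). So the key is home, and I'll turn it clockwise.

>>> send_rows:
  series:
    - [[0,-0.08,0,6],[0,-0.08,0,6],[0,-0.08,0,6],[0,-0.08,0,6],[0,-0.08,0,6],[0,-0.08,0,6],[0,-0.08,0,6],[0,-0.08,0,6],[0,0,0,0],[0,0,0,0]]
  newtons: 60

```text
time: 25.45
position: [0.4674, 0.0601, 0.2795]
eef_rot: [-1.302, -2.858, -0.001]
force: [-0.1, -0.5, 13.5]
width: 0.0089
grasp_force: 60.0
```

```bash
python3 - <<'E'
from h import *
s=r.sense();T=R.from_rotvec(s['eef_rot']).as_matrix();print(s['position'],s['force'],s['ft_torque'],np.degrees(np.arctan2(T[1,1],T[0,1])))
E
```

```text
[0.46736919 0.06010132 0.27948822] [-0.08956516 -0.4962488  13.54800921] [-0.07644124  0.11727282  0.03077017] 41.0036945705791
```

>>> send_rows:
  series:
    - [[0,-0.08,0,6],[0,-0.08,0,6],[0,-0.08,0,6],[0,-0.08,0,6],[0,-0.08,0,6],[0,-0.08,0,6],[0,-0.08,0,6],[0,-0.08,0,6],[0,0,0,0],[0,0,0,0]]

```text
time: 26.45
position: [0.4671, 0.0601, 0.2795]
eef_rot: [-2.352, -2.081, -0.002]
force: [0.4, 0.0, 12.0]
width: 0.0089
grasp_force: 60.0
```

```bash
cat >st.py <<'E'
from h import *
s=r.sense();T=R.from_rotvec(s['eef_rot']).as_matrix();print(s['position'],s['force'],s['ft_torque'],np.degrees(np.arctan2(T[1,1],T[0,1])))
E
python3 st.py
```

```text
[0.46707874 0.06006793 0.27948622] [4.33124816e-01 7.35974096e-03 1.20389487e+01] [ 0.12181997 -0.03152009  0.01196404] -6.992362362626136
```

>>> send_rows:
  series:
    - [[0,0,0,2],[0,0,0,2],[0,0,0,0],[0,0,0,0]]

```text
time: 26.85
position: [0.4671, 0.0601, 0.2795]
eef_rot: [-2.423, -1.998, -0.002]
force: [0.1, 0.9, 12.5]
width: 0.0086
grasp_force: 60.1
```

```bash
python3 st.py
```

```text
[0.46707628 0.06007702 0.2794818 ] [ 0.05427403  0.8584598  12.48501242] [ 0.1159488  -0.08439176  0.13341911] -10.973199132587759
```

>>> send_rows:
  series:
    - [[0,0,0,2],[0,0,0,2],[0,0,0,0],[0,0,0,0]]

```text
time: 27.25
position: [0.467, 0.0601, 0.2795]
eef_rot: [-2.49, -1.913, -0.002]
force: [0.2, -0.3, 13.5]
width: 0.0085
grasp_force: 60.1
```

```bash
python3 st.py
```

```text
[0.46702433 0.06008609 0.27946617] [ 0.15566381 -0.27578862 13.49918335] [0.14495318 0.10752211 0.26065453] -14.939965209204424
```

>>> send_rows:
  series:
    - [[0,0,0,0]]

```text
time: 27.35
position: [0.467, 0.0601, 0.2795]
eef_rot: [-2.49, -1.913, -0.002]
force: [0.8, 0.1, 12.6]
width: 0.0085
grasp_force: 60.1
```

```bash
python3 st.py; python3 - <<'E'
from h import *
d=grab('wrist');c=cv2.cvtColor(d['image'],cv2.COLOR_RGB2BGR)[180:360,180:370];c=cv2.resize(c,None,fx=3,fy=3)
t=grab('top');e=cv2.resize(cv2.cvtColor(t['image'],cv2.COLOR_RGB2BGR)[150:280,140:300],None,fx=1.4,fy=1.4)
cv2.imwrite('pics/turn.png',np.hstack([c,cv2.copyMakeBorder(e,0,540-e.shape[0],0,0,cv2.BORDER_CONSTANT)]))
hsv=cv2.cvtColor(d['image'],cv2.COLOR_RGB2HSV);H,S,V=[hsv[...,i].astype(int) for i in range(3)]
m=((H<6)|(H>172))&(S>150)&(V>70)
for y in (246,254,262,270,278,325,330):
    xs=np.nonzero(m[y,258:298])[0]+258;print(y,xs.min(),xs.max())
E
python3 st.py
```

```text
[0.46704089 0.06006431 0.27950401] [ 0.75383976  0.14445337 12.59737672] [0.14896166 0.09115844 0.2551415 ] -14.941440459379267
246 268 282
254 267 284
262 266 285
270 265 286
278 264 286
325 265 286
330 266 285
[0.46702556 0.06008788 0.27947232] [ 0.21042135  0.99695535 12.5055614 ] [0.19420146 0.0184819  0.30419339] -14.93853171745357
```

View pics/turn.png

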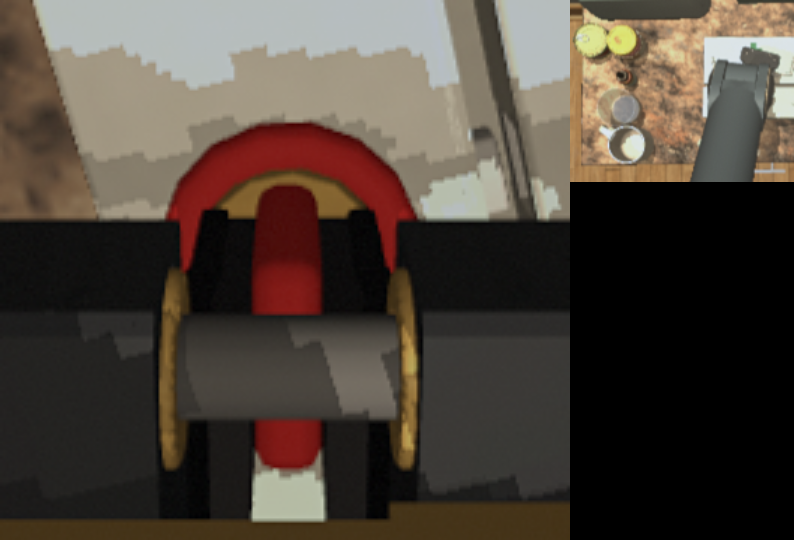

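The wrist view shows the head square in the pads after 104° of turn, with no slip. Torque is about 0.27 N m against a spring of 0.08 N m, so the plug is at its stop. The key is still home under 12 N, and the glass and dropper look unmoved, so I'll hand it in.

```bash
python3 -c "
from station import r
print(r.close_job())"
```

```text
the job is handed in; nothing more can be done
None
```

The red key is fully home and turned clockwise until it met the plug's stop, and the gripper is still holding it there; the job was handed in at about 27.5 s of the 64 s allowed, with no verdict shown.

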